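# Re-space the dividers of a parts tray and lay in a long spindle

### The arm

A 6-joint arm with a two-finger parallel gripper is mounted at the origin on the work surface. World frame = base frame: x ahead of the robot, y to its left, z up, the work surface at z = 0. Lengths are in m, angles in degrees, forces in N, time in s.
With the tool pointing down it reaches from about 0.325 to 0.9 m from the base axis. Payload 6.1 kg.
Tool frame: the origin (TCP) lies at the very end of the fingers, on their centre line; the grasp point (between the pads) lies 19 mm behind it (ctrl.grip_point_offset is the distance from the TCP to the grasp point, in m); x points along the fingers, z is the direction in which the jaws open and shut, and the axes are right-handed (so a half turn about x gives the same grasp; the last joint's range is limited). The gripper opens to 87 mm and grips with 3 to 60 N. Pads are 19 mm wide; open, the fingers measure 117 mm over their backs; the gripper's body (75 mm by 190 mm) begins 51 mm behind the grasp point.
Start: joints at [59.696, 12.628, 87.462, -0, 79.91, -7.225], TCP at [0.245, 0.575, 0.223] pointing down, gripper open.
Joint ranges: [-170.65, 170.65], [-52.31, 119.04], [5.05, 147.46], [-71.25, 251.25], [11.57, 151.72], [-153.62, 153.62]. Speed limits (degrees/s): [147.25, 147.25, 172.46, 180, 180, 180].

### API

Orientations are given as [roll, pitch, yaw] about the fixed x, y, z axes, in that order (R = Rz(yaw) Ry(pitch) Rx(roll)).
In Python, from bench import ctrl gives the robot as it stands. The module is installed in compiled form; this text tells all that it offers.
- The arm moves only by the shell command python3 -m creep 'ROWS' [OPENING]. ROWS is JSON, one flat list of numbers, 4 for each row, row after row: the shift along the tool's x, y, z in cm, then the turn about the tool's x in degrees. A call has 1 to 20 rows; each row is the pose to reach, as a shift and turn from the pose commanded when the call began, along the tool's axes at that moment; what a row does not reach only later rows make up. A row lasts 1/8 s, in which the tool goes at most 62.5 mm and 10.7 degrees, less where a joint would pass 70% of its speed; a pose out of reach is approached as far as the arm can. A call with a gripper value outside its range is refused whole. OPENING is the finger opening in cm, from 0 to 8.7, set as the call begins (- or left out, the last holds). The fingers move at their own pace and stop on an object; the grip force is fixed at half the most. Time passes only in rows, so rows that repeat a pose let the fingers close. It gives the time, the measured TCP pose, the force and the opening at its end, in the units of the state.
- ctrl.observe(): the state, without advancing time (a new reading comes with each control period).
- ctrl.capture(name): name is "scene" or "top" or "wrist"; returns a dict with "color" (400x640x3 uint8, red, green, blue), "mtx" (3x3 intrinsics, pixels), "cam_to_world" (4x4, takes a point from camera to world coordinates). Camera axes: x right, y down, z forward; pixel columns grow to the right and rows downward; lengths in m; the calibration is good to about 2 mm. The wrist camera is an equidistant fisheye: a pixel r from the principal point sees the ray r / f radians off the axis. A picture is of the moment at which its call begins. There is no depth.
- ctrl.hand_in(): hands the job in, once; it reports no verdict.
The state is a dict: "clock": time; "qpos": joint angles; "dq": joint speeds; "tau": joint torques, N m; "position": TCP position; "orientation": TCP orientation; "ft_force": force on the tool from outside, world axes, zero at the start; "ft_torque": the same for the moment, N m; "width": opening from 0.0 (shut) to 1.0 (fully open).
Only numpy, scipy, OpenCV 4.12 (cv2) and the standard library are available. Lean on these libraries where they do the work, as an engineer would, in place of code of your own. Each camera call takes 0.05 s, during which the arm holds its last target.

### The job

Slide the tray's two dividers outwards so that the long spindle, the bracket and the bearing block each get a compartment they fit: bracket and bearing block stay flat at the ends where they are now, and the long spindle goes in the middle. Then lower the long spindle (not the short one) gently into the middle compartment, without dropping it, and leave it lying flat on the tray's floor along the tray's length. Do not disturb the other things on the bench.

Things in the scene. Friction and masses are not known exactly. Their poses are not given: they have to be found in the camera images.
- tray: fixed grey sheet-steel parts tray, open on top, divided crosswise by two sliding dividers into left, middle and right compartments. Inside 368 mm long (tray y) by 124 mm wide (tray x); walls 3 mm thick, rim 49 mm above the bench; floor 3 mm thick. Origin: centre of the underside, on the bench; y along its length (+y is roughly the robot's left), x across, z up.
- divider_left (a joint): slide of the left (+y) divider, m: distance outwards (towards +y of the tray) from its centre stop. Its plate's mid-plane is at tray y = 0.012 + this value; range 0 to 0.158. About 3 N of friction; it stays where it is left. It slides along the rims and cannot be lifted off or turned; it can push a part lying in the compartment along.
- divider_right (a joint): slide of the right (-y) divider, m: distance outwards (towards -y of the tray) from its centre stop. Its plate's mid-plane is at tray y = -0.012 - this value; otherwise as the left one.
- divider_left_grip (a point): middle of the left divider's grip. A divider is an olive-grey 3 mm steel plate across the tray, hung on both rims by 20 mm long saddles (tops 54 mm above the bench), its lower edge 3 mm above the tray's floor. In its middle stands a grey plastic grip with blank white cards on both faces, 40 mm wide (tray x), 12 mm thick (tray y), from 52 to 82 mm above the bench. This point is the grip's centre, 67 mm above the bench, over the plate's mid-plane; axes as the tray's.
- divider_right_grip (a point): the same on the right divider.
- bracket: loose aluminium angle bracket (0.3 kg) lying flat in one end compartment, left or right: 100 mm long (its y, along the tray), 60 mm wide (x), 40 mm high; an upright flange on its +x side. Origin: centre of its underside.
- bearing: loose dark cast pillow-block bearing (0.4 kg) lying flat in the other end compartment: 50 mm long (its y, along the tray), foot 84 mm wide (x), 48 mm high. Origin: centre of its underside.
- long_spindle: loose steel spindle lying on the bench in front of the tray, 180 mm long (along its y): the middle 90 mm is a square bar 24 x 24 mm, the ends are round, 18 then 14 mm across. Mass about 0.5 kg. Origin: centre of its underside as it lies (12 mm below its axis).
- long_spindle_mid (a point): point on the long spindle's axis at mid-length, also its centre of mass; axes as the spindle's.
- short_spindle: a spindle of the same kind but only 110 mm long (square part 50 mm long, 24 mm across), also in front of the tray; leave it alone. Origin: centre of its underside; y along its length.
- carton_tall: cream carton 70 x 70 x 110 mm right of the tray; leave alone. Origin: centre of its underside.
- carton_flat: cream carton 130 x 100 x 50 mm left of the tray; leave alone. Origin: centre of its underside.
- filter: black canister filter lying on its side, 108 mm long, 73 mm across, right of the tray; leave alone. Origin: under its middle, on the bench.
- grease_jar: white jar, 70 mm across, 75 mm high, left of the tray; leave alone. Origin: centre of its underside.
- wrench: steel wrench lying at the far left; leave alone. Origin: under its middle.
Things that resemble listed ones, but are neither listed nor needed, are in the scene too. Leave any pink or yellow look-alike of the long_spindle alone.

How it is judged:
By the outcome, as a careful person would: the job done as asked, in the order asked, and still so for the second after the job is handed in, with the robot touching nothing.
It also fails if it takes over 58 s, if anything falls off the work surface, if the arm or the gripper's body presses on something with over 40 N, if the wrist force passes 120 N, or if a joint passes its speed limit or range.

## Working session

There is one attempt and no reset: what is moved stays moved. The work goes in short steps, Python scripts to look and compute and a shell command to move; the robot and the scene stay as the last step left them, time stands still between calls to the robot, and variables do not carry over. Pictures are saved under pics/ and viewed, and the job is handed in when it is done.

```bash
mkdir -p pics; python3 - <<'E'
from bench import ctrl
import cv2,numpy as np
print(ctrl.observe())
print(ctrl.grip_point_offset)
for n in ["scene","top","wrist"]:
    c=ctrl.capture(n); cv2.imwrite(f"pics/{n}0.png",c["color"][:,:,::-1]); print(n,c["mtx"].tolist(),np.round(c["cam_to_world"],4).tolist())
    np.savez(f"pics/{n}0.npz",**c)
E
```

```text
{'clock': 0.0, 'qpos': array([ 5.96983684e+01,  1.26755279e+01,  8.75270040e+01,  1.93342924e-04,
        7.99097814e+01, -7.22546303e+00]), 'dq': array([ 0.01090446, -0.06285831,  0.02718441, -0.04126294,  0.01648567,
        0.05115972]), 'tau': array([-9.02911215e-04, -4.94600666e+01, -3.87378287e+01,  6.98812259e-02,
        5.71068807e-02, -1.27669127e-04]), 'position': array([0.24465872, 0.57443981, 0.22142272]), 'orientation': array([ 172.67746413,   89.88768658, -120.39873845]), 'ft_force': array([-0.54821216, -0.18556438,  0.87218371]), 'ft_torque': array([-0.0565541 , -0.01647782, -0.035055  ]), 'width': 1.0030527074605147}
0.0187
scene [[379.34203967527105, 0.0, 322.74330098407233], [0.0, 379.34203967527105, 192.97406545201108], [0.0, 0.0, 1.0]] [[0.8817, 0.3307, -0.3365, 0.877], [0.4715, -0.6457, 0.6007, -0.6607], [-0.0187, -0.6883, -0.7252, 0.8589], [0.0, 0.0, 0.0, 1.0]]
top [[495.4505361171441, 0.0, 318.6891320618894], [0.0, 495.4505361171441, 200.78077856544434], [0.0, 0.0, 1.0]] [[-0.0253, -0.9884, 0.1497, 0.2689], [-0.9997, 0.0252, -0.0021, 0.0001], [-0.0017, -0.1497, -0.9887, 1.4985], [0.0, 0.0, 0.0, 1.0]]
wrist [[309.70691628693146, 0.0, 328.3907734875112], [0.0, 309.70691628693146, 196.29665454581672], [0.0, 0.0, 1.0]] [[0.392, 0.8869, 0.2443, 0.1786], [0.92, -0.378, -0.1039, 0.6036], [0.0002, 0.2655, -0.9641, 0.3833], [0.0, 0.0, 0.0, 1.0]]
```

View pics/top0.png

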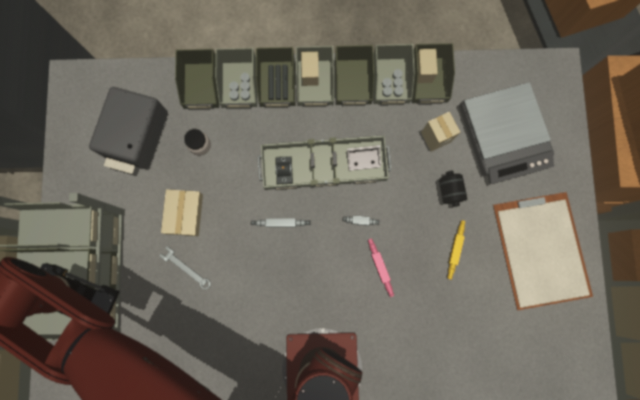

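View pics/scene0.png

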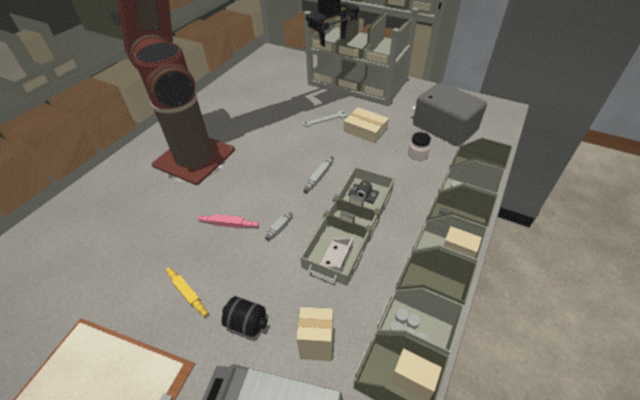

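View pics/wrist0.png

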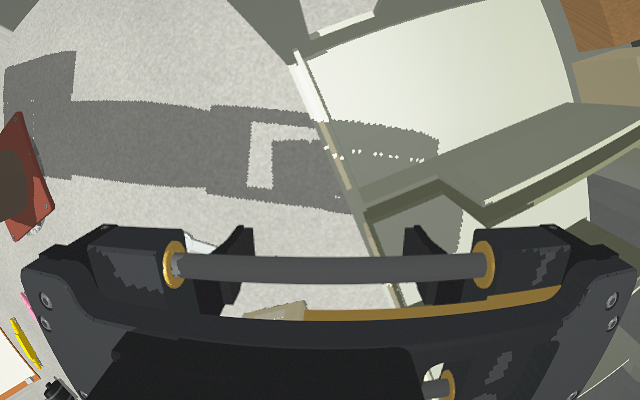

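Top view: the tray is at about (324,163). The long grey spindle is at (281,222) and the short grey one at (361,220). The pink look-alike is at (380,267) and the yellow one at (457,250). The long grey steel spindle fits the description. I'll enlarge to confirm.

```bash
python3 - <<'E'
import cv2
i=cv2.imread("pics/top0.png")
cv2.imwrite("pics/top0c.png",cv2.resize(i[130:235,245:395],None,fx=5.3,fy=5.3,interpolation=cv2.INTER_CUBIC))
E
```

```text
(no output)
```

View pics/top0c.png

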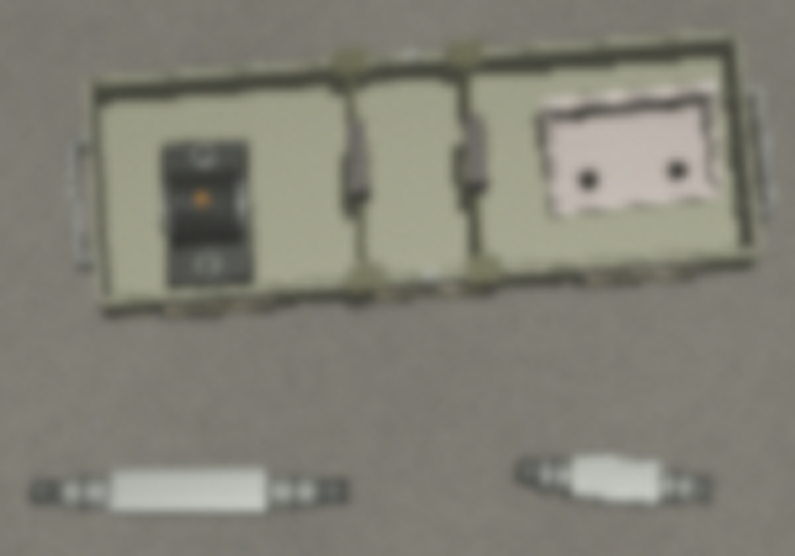

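The crop shows the long spindle from (30,492) to (348,490) and the short one from (517,470) to (712,490). The dividers' grips are at (355,165) and (475,155), with the bearing left at (207,212) and the bracket right at (632,155).

```bash
cat > h.py <<'E'
import numpy as np
def ray(c,px,z):
    K,T=c["mtx"],c["cam_to_world"]
    d=np.linalg.inv(K)@[px[0],px[1],1]; d=T[:3,:3]@d; o=T[:3,3]
    return (o+d*(z-o[2])/d[2])[:2]
def proj(c,P):
    K,T=c["mtx"],c["cam_to_world"]
    q=T[:3,:3].T@(np.array(P)-T[:3,3]); q=K@q; return q[:2]/q[2]
def projf(c,P):
    K,T=c["mtx"],c["cam_to_world"]
    q=T[:3,:3].T@(np.array(P)-T[:3,3]); r=np.hypot(q[0],q[1]); th=np.arctan2(r,q[2])
    return np.array([K[0,2]+K[0,0]*th*q[0]/r,K[1,2]+K[1,1]*th*q[1]/r])
def rayf(c,px,z):
    K,T=c["mtx"],c["cam_to_world"]
    u=(np.array(px)-K[:2,2])/K[0,0]; th=np.hypot(*u)
    d=T[:3,:3]@np.r_[np.sin(th)*u/th,np.cos(th)]; o=T[:3,3]
    return (o+d*(z-o[2])/d[2])[:2]
E
python3 - <<'E'
from h import *
c=np.load("pics/top0.npz")
for n,p,z in [("TL",(93,82),.049),("TR",(738,40),.049),("BL",(103,312),.049),("BR",(753,262),.049),("s+",(30,492),.012),("s-",(348,490),.012),("sq+",(110,490),.024),("sq-",(267,490),.024),("gL",(355,118),.082),("gL2",(355,208),.082),("gR",(470,112),.082),("gR2",(475,192),.082),
 ("sadLt",(350,62),.054),("sadLb",(366,275),.054),("sadRt",(464,52),.054),("sadRb",(482,270),.054),("bearTL",(162,142),.01),("bearBR",(252,285),.01),("brkTL",(540,105),.003),("brkBR",(712,205),.003),("shortc",(615,480),.012)]:
    print(n,np.round(ray(c,(245+p[0]/5.3,130+p[1]/5.3),z),4))
E
```

```text
TL [0.661  0.1617]
TR [ 0.6761 -0.2056]
BL [0.5282 0.1572]
BR [ 0.5474 -0.2082]
s+ [0.432  0.2037]
s- [0.4285 0.0228]
sq+ [0.4306 0.1569]
sq- [0.4284 0.0683]
gL [0.6278 0.0131]
gL2 [0.5769 0.0143]
gR [ 0.6296 -0.0506]
gR2 [ 0.5842 -0.052 ]
sadLt [0.6676 0.0155]
sadLb [0.5446 0.0093]
sadRt [ 0.6717 -0.0493]
sadRb [ 0.5458 -0.0557]
bearTL [0.6346 0.1263]
bearBR [0.5488 0.0754]
brkTL [ 0.6529 -0.0945]
brkBR [ 0.5906 -0.1925]
shortc [ 0.4303 -0.1292]
```

```bash
cat >> h.py <<'E'
from scipy.spatial.transform import Rotation as Ro
def state():
    from bench import ctrl
    s=ctrl.observe(); R=Ro.from_euler('xyz',s["orientation"],degrees=True).as_matrix()
    return s,R
def jaw(R): # direction angle of tool z in world, deg
    return np.degrees(np.arctan2(R[1,2],R[0,2]))
def go(P,ang=None):
    s,R=state(); d=R.T@(np.array(P)-s["position"])*100
    print("t",round(s["clock"],2),"pos",np.round(s["position"],4),"jaw",round(jaw(R),2),"F",np.round(s["ft_force"],1),"w",round(s["width"]*87,1),"q",np.round(s["qpos"],1))
    print("shift cm",np.round(d,2), "R",np.round(R,3).tolist())
    if ang is not None:
        t=(jaw(R)-ang+90)%180-90
        # turn about tool x (pointing down): + turn => jaw decreases
        print("turn",round(t,2))
E
python3 - <<'E'
from h import *
go((.603,-.02,.25),2.7)
E
```

```text
t 0.15 pos [0.2448 0.5746 0.2217] jaw 66.92 F [0.1 0.5 0.4] w 86.9 q [59.7 12.7 87.5  0.  79.9 -7.2]
shift cm [ -2.78 -56.26 -40.66] R [[-0.001, -0.92, 0.392], [-0.001, 0.392, 0.92], [-1.0, 0.0, -0.001]]
turn 64.22
```

```bash
python3 -m creep '[-4,0,0,0, -7,-3,-2,0, -7.8,-7,-5,4, -7.8,-11,-8,10, -7.8,-16,-11,16, -7.8,-20,-14,22, -7.8,-25,-18,28, -7.8,-29,-21,34, -7.8,-34,-25,40, -7.8,-38,-28,46, -7.8,-43,-31,52, -7.8,-47,-34,58, -7.8,-52,-38,64.2, -7.8,-56.26,-40.66,64.2, -7.8,-56.26,-40.66,64.2, -7.8,-56.26,-40.66,64.2]' 0; python3 - <<'E'
from h import *
from bench import ctrl
import cv2
go((.603,-.02,.30),2.7)
for n in ["wrist"]:
    c=ctrl.capture(n); np.savez(f"pics/{n}1.npz",**c); cv2.imwrite(f"pics/{n}1.png",c["color"][:,:,::-1])
E
```

```text
clock: 2.15
position: [0.6028, -0.0194, 0.2999]
orientation: [149.9, 89.9, 152.6]
ft_force: [-0.5, 0.2, 0.1]
width: 0.006
t 2.15 pos [ 0.6028 -0.0194  0.2999] jaw 2.7 F [-0.5  0.2  0.1] w 0.5 q [ -9.3   7.5  85.1   0.   87.5 -12. ]
shift cm [-0.01 -0.06  0.02] R [[-0.001, -0.047, 0.999], [0.001, 0.999, 0.047], [-1.0, 0.001, -0.001]]
turn -0.0
```

View pics/wrist1.png

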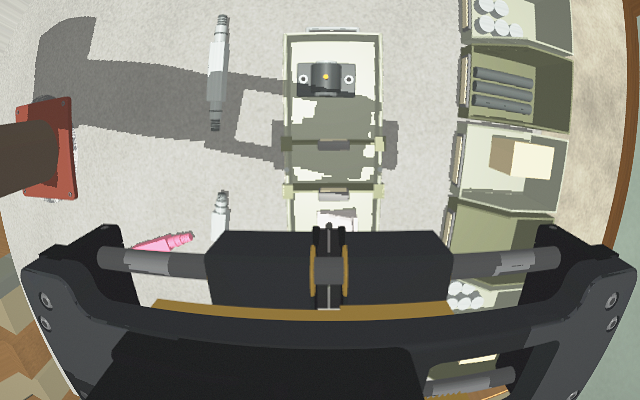

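```bash
python3 - <<'E'
import cv2
i=cv2.imread("pics/wrist1.png")
cv2.imwrite("pics/wrist1c.png",cv2.resize(i[5:235,195:400],None,fx=2.6,fy=2.6,interpolation=cv2.INTER_CUBIC)) 
E
```

```text
(no output)
```

View pics/wrist1c.png

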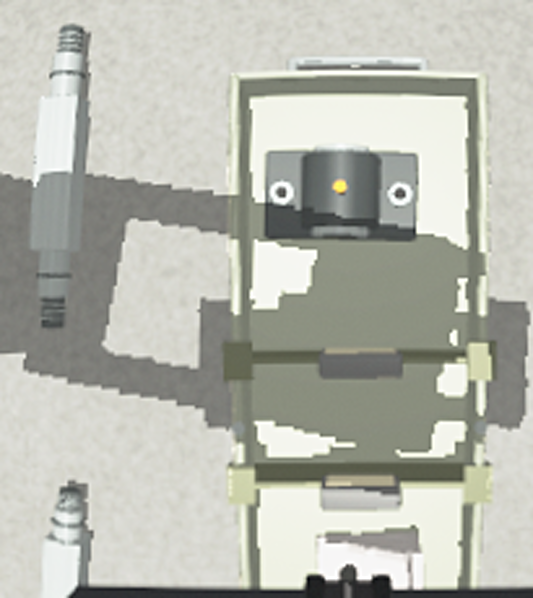

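```bash
python3 - <<'E'
from h import *
c=np.load("pics/wrist1.npz")
a=-np.radians(0)
for n,p,z in [("TL",(230,72),.049),("TR",(487,75),.049),("sadL-",(225,360),.054),("sadL+",(492,361),.054),("sadR-",(228,484),.054),("sadR+",(492,484),.054),("s+",(71,25),.015),("s-",(52,328),.015),("sqTL",(42,96),.024),("sqTR",(76,94),.024),("sqBR",(76,248),.024),("sqBL",(32,248),.024),("gLtop",(360,377-24),.082),("bearT",(340,152),.02),("bearB",(340,240),.005),("bearcapbase",(266,232),.005),("bearTL",(267,152),.015),("bearTR",(417,152),.015)]:
    print(n,np.round(rayf(c,(195+p[0]/2.6,5+p[1]/2.6),z),4))
E
```

```text
TL [0.5351 0.1627]
TR [0.6662 0.1678]
sadL- [0.5396 0.0119]
sadL+ [0.6759 0.018 ]
sadR- [ 0.5422 -0.0534]
sadR+ [ 0.6813 -0.0468]
s+ [0.4341 0.2051]
s- [0.4309 0.0247]
sqTL [0.4231 0.1598]
sqTR [0.4439 0.1595]
sqBR [0.4483 0.0705]
sqBL [0.4214 0.0712]
gLtop [0.6076 0.0206]
bearT [0.5927 0.1256]
bearB [0.5949 0.0775]
bearcapbase [0.5532 0.0806]
bearTL [0.5527 0.1251]
bearTR [0.6346 0.1288]
```

```bash
python3 -m creep '[5,0.05,0.3,0, 11,0.05,0.52,0, 17,0.05,0.52,0, 21.5,0.05,0.52,0, 23.9,0.05,0.52,0, 23.9,0.05,0.52,0, 23.9,0.05,0.52,0]' 0; python3 - <<'E'
from h import *
from bench import ctrl
import cv2
go((.603,.0874,.060),2.6)
c=ctrl.capture("wrist"); np.savez(f"pics/wrist2.npz",**c); cv2.imwrite(f"pics/wrist2.png",c["color"][:,:,::-1])
E
```

```text
clock: 3.08
position: [0.6093, -0.0182, 0.0633]
orientation: [-10.2, 89.9, -7.5]
ft_force: [1.0, -0.2, 0.8]
width: 0.005
t 3.08 pos [ 0.6093 -0.0182  0.0633] jaw 2.79 F [ 1.  -0.2  0.8] w 0.5 q [ -9.1  19.6  97.1   0.   63.2 -11.9]
shift cm [ 0.33 10.57 -0.12] R [[0.002, -0.049, 0.999], [-0.0, 0.999, 0.049], [-1.0, -0.0, 0.002]]
turn 0.19
```

View pics/wrist2.png

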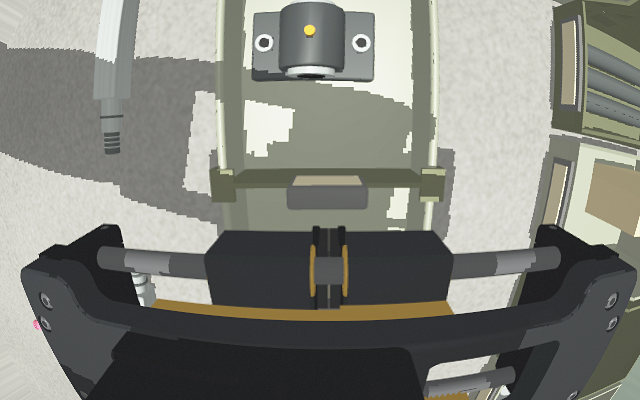

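```bash
python3 -m creep '[0.2,1,-0.05,0, 0.2,1.5,-0.05,0, 0.2,2,-0.05,0, 0.2,2.5,-0.05,0, 0.2,3.2,-0.05,0, 0.2,3.9,-0.05,0, 0.2,4.6,-0.05,0, 0.2,5.3,-0.05,0, 0.2,6,-0.05,0, 0.2,6.7,-0.05,0, 0.2,7.4,-0.05,0, 0.2,8.1,-0.05,0, 0.2,8.7,-0.05,0, 0.2,9.2,-0.05,0, 0.2,9.6,-0.05,0, 0.2,9.9,-0.05,0, 0.2,10,-0.05,0, 0.2,10,-0.05,0]' 0; python3 - <<'E'
from h import *
from bench import ctrl
import cv2
go((.603,.0874,.060),2.6)
c=ctrl.capture("wrist"); np.savez(f"pics/wrist3.npz",**c); cv2.imwrite(f"pics/wrist3.png",c["color"][:,:,::-1])
E
```

```text
clock: 5.38
position: [0.6031, 0.0806, 0.0595]
orientation: [-101.1, 89.9, -98.4]
ft_force: [0.9, -4.4, 2.3]
width: 0.005
t 5.38 pos [0.6031 0.0806 0.0595] jaw 2.73 F [ 0.9 -4.4  2.3] w 0.4 q [ 0.2 19.8 97.3 -0.1 62.9 -2.5]
shift cm [-0.05  0.68  0.03] R [[-0.0, -0.048, 0.999], [-0.001, 0.999, 0.048], [-1.0, -0.001, -0.0]]
turn 0.13
```

View pics/wrist3.png

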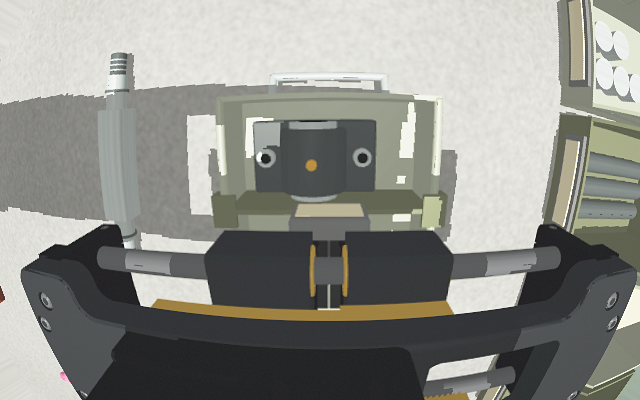

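```bash
python3 - <<'E'
import cv2
i=cv2.imread("pics/wrist3.png")
cv2.imwrite("pics/wrist3c.png",cv2.resize(i[65:240,200:455],None,fx=3,fy=3,interpolation=cv2.INTER_CUBIC)) 
E
```

```text
(no output)
```

View pics/wrist3c.png

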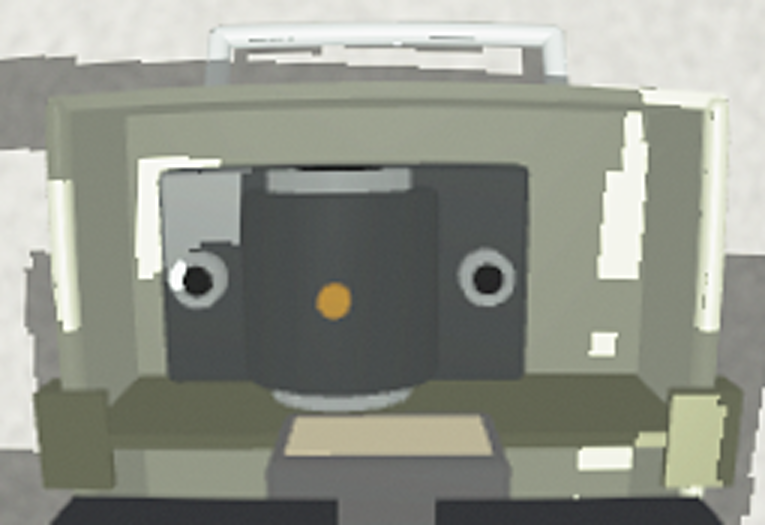

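```bash
python3 - <<'E'
from h import *
c=np.load("pics/wrist3.npz")
for n,p,z in [("TL",(50,98),.049),("TR",(727,98),.049),("sadLn",(75,488),.054),("sadLf",(75,392),.054),("sadRn",(693,488),.054),("sadRf",(693,393),.054),("bearTL",(163,170),.015),("bearTR",(526,166),.015),("gripcapfar",(390,415),.082),("gripcapnear",(390,458),.082),("bearBL",(168,380),.015)]:
    print(n,np.round(rayf(c,(200+p[0]/3,65+p[1]/3),z),4))
E
```

```text
TL [0.536  0.1618]
TR [0.665  0.1681]
sadLn [0.5413 0.0853]
sadLf [0.5424 0.1054]
sadRn [0.665  0.0912]
sadRf [0.6621 0.1108]
bearTL [0.5508 0.1467]
bearTR [0.6317 0.1509]
gripcapfar [0.603  0.1121]
gripcapnear [0.6034 0.105 ]
bearBL [0.5522 0.0981]
```

```bash
python3 -m creep '[0,0.3,0,0, 0,0.5,0,0, 0,0.65,0,0, 0,0.65,0,0]' 0;  python3 -m creep '[0,-1,0,0, 0,-4,0,0, 0,-8,0,0, 0,-10.5,0,0, 0,-11.5,0,0, 0,-12,0,0, 0,-12.5,0,0, 0,-13,0,0, 0,-13.6,0,0, 0,-14.2,0,0, 0,-14.8,0,0, 0,-15.3,0,0, 0,-15.7,0,0, 0,-16,0,0, 0,-16.2,0,0, 0,-16.2,0,0]' 0; python3 - <<'E'
from h import *
from bench import ctrl
import cv2
go((.6115,-.0806,.060),2.6)
for n in ("wrist","scene","top"):
    c=ctrl.capture(n); np.savez(f"pics/{n}4.npz",**c); cv2.imwrite(f"pics/{n}4.png",c["color"][:,:,::-1])
    if n=="scene": cv2.imwrite("pics/scene4c.png",cv2.resize(c["color"][150:300,270:420,::-1],None,fx=4,fy=4,interpolation=cv2.INTER_CUBIC))
E
```

```text
clock: 5.92
position: [0.6027, 0.0871, 0.0596]
orientation: [-102.5, 89.9, -99.8]
ft_force: [0.4, -5.3, 2.0]
width: 0.002
clock: 7.92
position: [0.6105, -0.0746, 0.0596]
orientation: [-99.9, 90.0, -97.1]
ft_force: [-0.7, 1.1, -1.3]
width: 0.005
t 7.92 pos [ 0.6105 -0.0746  0.0596] jaw 2.72 F [-0.7  1.1 -1.3] w 0.4 q [-14.3  20.6  96.2  -0.   63.2 -17. ]
shift cm [-0.04 -0.6   0.07] R [[-0.0, -0.047, 0.999], [-0.0, 0.999, 0.047], [-1.0, -0.0, -0.0]]
turn 0.12
```

View pics/wrist4.png

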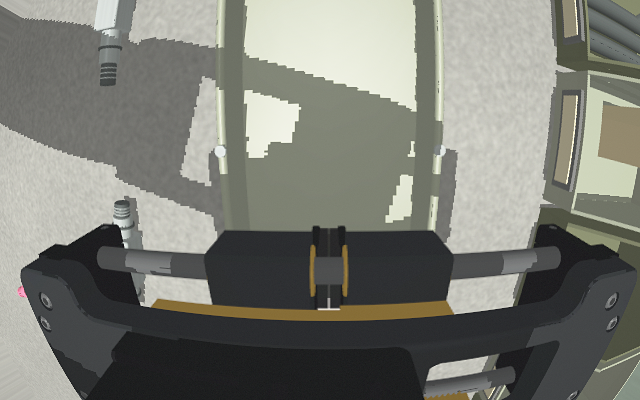

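View pics/scene4c.png

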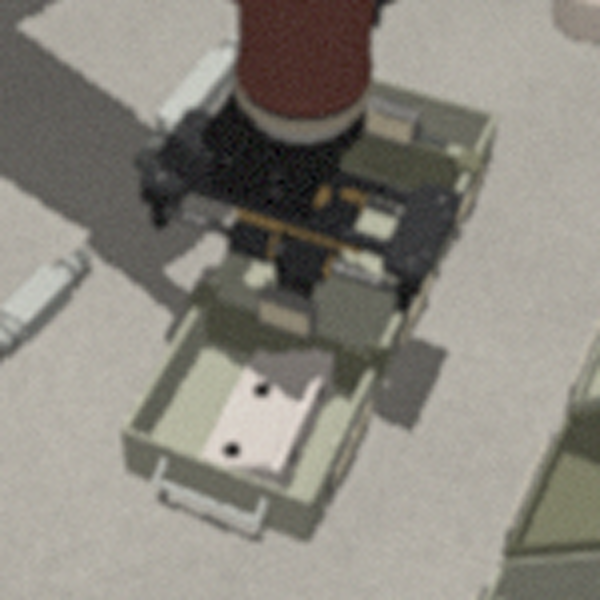

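```bash
python3 -m creep '[0,-0.3,0,0, 0,-0.6,0,0, 0,-0.6,0,0, 0,0.4,0,0, -5,1,0,0, -10,2,-1,0, -14,5,-4,0, -14,9,-7,1, -14,13,-11,2, -14,17,-14,3, -14,19.7,-16.9,3.7, -14,19.7,-16.9,3.7, -14,19.7,-16.9,3.7]' 5; python3 - <<'E'
from h import *
from bench import ctrl
import cv2
go((.4315,.114,.20),-1)
for n in ("wrist","scene","top"):
    c=ctrl.capture(n); np.savez(f"pics/{n}5.npz",**c); cv2.imwrite(f"pics/{n}5.png",c["color"][:,:,::-1])
    if n=="scene": cv2.imwrite("pics/scene5c.png",cv2.resize(c["color"][150:300,270:420,::-1],None,fx=4,fy=4,interpolation=cv2.INTER_CUBIC))
    if n=="top": cv2.imwrite("pics/top5c.png",cv2.resize(c["color"][130:235,245:395,::-1],None,fx=5.3,fy=5.3,interpolation=cv2.INTER_CUBIC))
E
```

```text
clock: 9.7
position: [0.4333, 0.1143, 0.2003]
orientation: [-9.2, 89.9, -10.1]
ft_force: [0.9, 0.3, 0.9]
width: 0.572
t 9.7 pos [0.4333 0.1143 0.2003] jaw -0.95 F [0.9 0.3 0.9] w 49.7 q [  4.7 -11.6 114.2  -0.   77.2   5.7]
shift cm [ 0.03 -0.03 -0.18] R [[0.003, 0.016, 1.0], [-0.0, 1.0, -0.016], [-1.0, -0.0, 0.003]]
turn 0.05
```

View pics/wrist5.png

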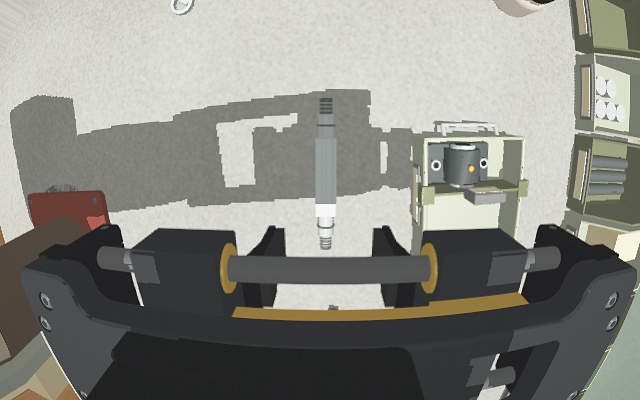

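View pics/scene5c.png

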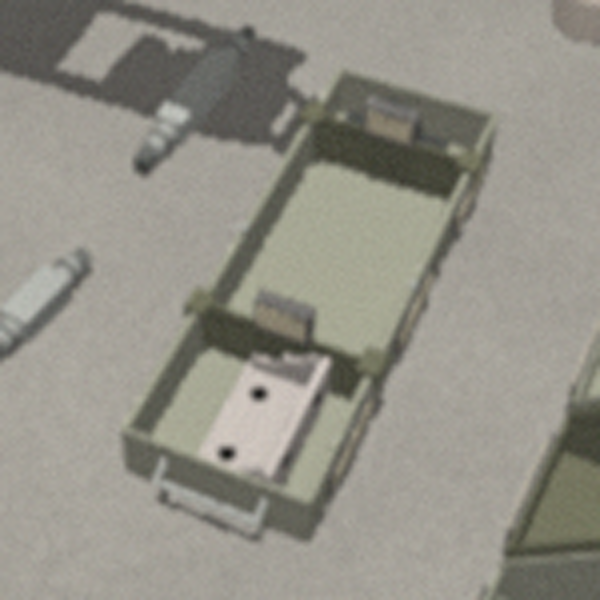

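View pics/top5c.png

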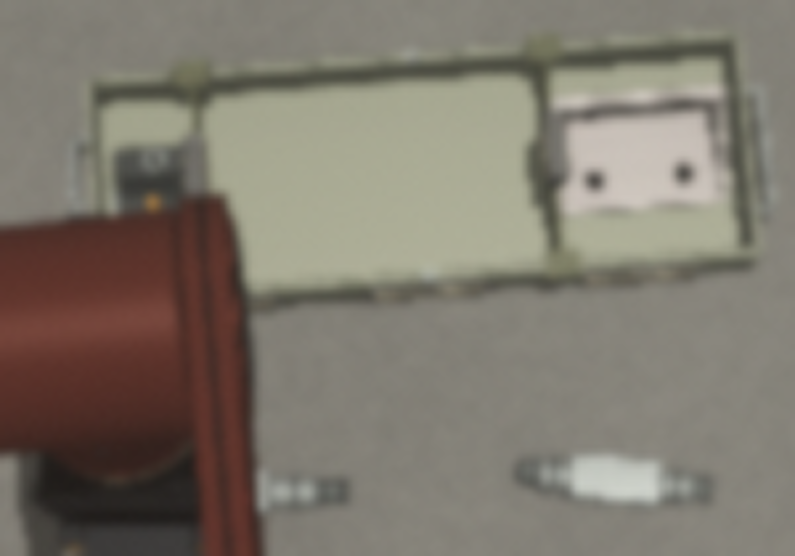

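```bash
python3 - <<'E'
from h import *
c=np.load("pics/top5.npz")
f=lambda p,z:ray(c,(245+p[0]/5.3,130+p[1]/5.3),z)
L=f((191,75),.054);R=f((543,48),.054);Rb=f((563,262),.054)
print(L,R,Rb,np.linalg.norm(L-R), f((736,42),.049), f((95,82),.049))
c=np.load("pics/wrist5.npz")
for n,p,z in [("s+",(326,97),.016),("s-",(325,248),.016),("sqTL",(316,139),.024),("sqTR",(335.5,139),.024),("sqBL",(315.5,217),.024),("sqBR",(336,217),.024)]: print(n,rayf(c,p,z).round(4))
s,R=state();print(projf(c,s["position"]))
E
python3 - <<'E'
import cv2
i=cv2.imread("pics/wrist5.png")
cv2.imwrite("pics/wrist5c.png",cv2.resize(i[90:255,230:530],None,fx=2.6,fy=2.6,interpolation=cv2.INTER_CUBIC)) 
E
```

```text
[0.66229566 0.10563856] [ 0.67291542 -0.09413043] [ 0.54916599 -0.10113011] 0.20005106719421437 [ 0.67500391 -0.20436597] [0.66096855 0.16057923]
s+ [0.4334 0.2057]
s- [0.4289 0.0268]
sqTL [0.4217 0.1596]
sqTR [0.443  0.1592]
sqBL [0.4189 0.0701]
sqBR [0.4425 0.0697]
[327.11080919 245.38064201]
```

View pics/wrist5c.png

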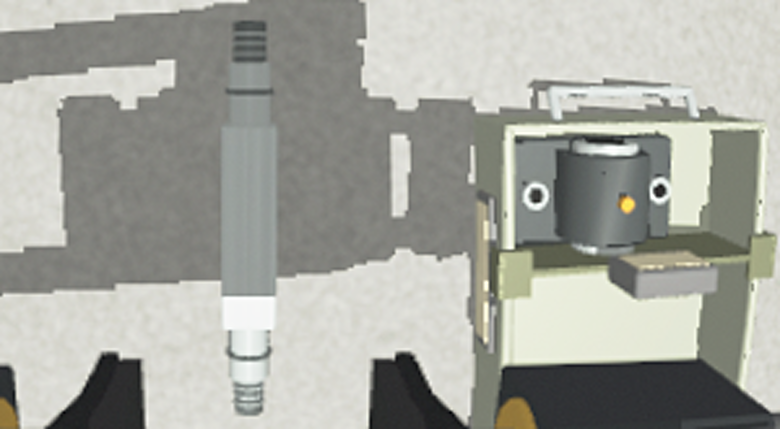

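```bash
python3 -m creep '[5,0.1,-0.2,0.2, 10,0.1,-0.2,0.2, 14,0.1,-0.2,0.2, 17,0.1,-0.2,0.2, 18.5,0.1,-0.2,0.2, 19.3,0.1,-0.2,0.2, 19.3,0.1,-0.2,0.2, 19.3,0.1,-0.2,0.2]' 5; python3 - <<'E'
from h import *
from bench import ctrl
import cv2
go((.431,.115,.0035),-1.2)
for n in ("wrist","scene"):
    c=ctrl.capture(n); np.savez(f"pics/{n}6.npz",**c); cv2.imwrite(f"pics/{n}6.png",c["color"][:,:,::-1])
    if n=="scene": cv2.imwrite("pics/scene6c.png",cv2.resize(c["color"][80:230,230:400,::-1],None,fx=4,fy=4,interpolation=cv2.INTER_CUBIC))
E
```

```text
clock: 10.85
position: [0.4314, 0.1155, 0.0076]
orientation: [5.5, 89.9, 4.3]
ft_force: [0.4, 0.3, 0.4]
width: 0.575
t 10.85 pos [0.4314 0.1155 0.0076] jaw -1.18 F [0.4 0.3 0.4] w 50.0 q [  4.9   4.6 122.4  -0.   52.9   6. ]
shift cm [ 0.41 -0.05 -0.04] R [[0.002, 0.021, 1.0], [0.0, 1.0, -0.021], [-1.0, 0.0, 0.002]]
turn 0.02
```

View pics/wrist6.png

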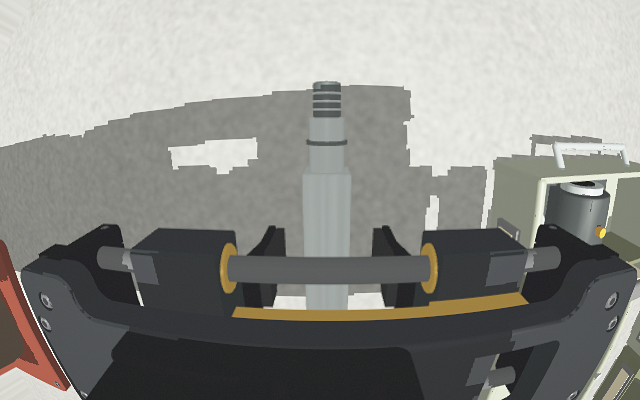

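View pics/scene6c.png

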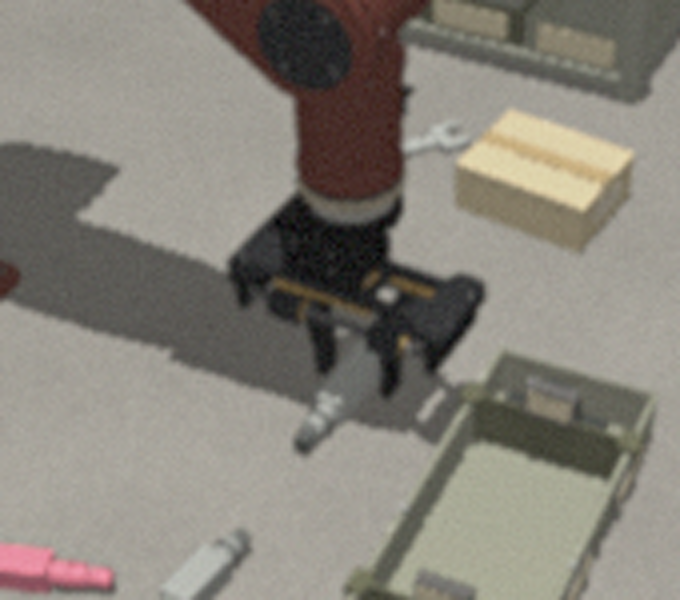

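```bash
python3 -m creep '[0.2,0,-0.04,0, 0.4,0,-0.04,0, 0.4,-0.05,-0.04,0]' 5; python3 -m creep '[0,0,0,0, 0,0,0,0, 0,0,0,0, 0,0,0,0, 0,0,0,0, 0,0,0,0]' 1.5; python3 - <<'E'
from h import *
go((.431,.115,.053),-1.2)
E
```

```text
clock: 11.32
position: [0.4297, 0.1149, 0.0024]
orientation: [-171.4, 90.0, -172.6]
ft_force: [-0.8, 0.7, 0.2]
width: 0.574
clock: 12.08
position: [0.4301, 0.115, 0.0026]
orientation: [4.8, 90.0, 3.6]
ft_force: [1.2, 0.5, -0.6]
width: 0.274
t 12.07 pos [0.4301 0.115  0.0026] jaw -1.18 F [ 1.2  0.5 -0.6] w 23.9 q [  4.8   5.1 122.6  -0.   52.4   6. ]
shift cm [-5.04  0.    0.09] R [[0.0, 0.021, 1.0], [0.0, 1.0, -0.021], [-1.0, 0.0, 0.0]]
turn 0.02
```

```bash
python3 -m creep '[-0.5,0,0,0, -2,0,0,0, -5,0,0,0, -9,0,0,0, -12,0,0,0, -12.7,-0.5,1,0, -12.7,-2,3.5,-1, -12.7,-4,7,-2, -12.7,-6.5,11,-3, -12.7,-8.5,14.5,-3.8, -12.7,-10.2,17,-3.8, -12.7,-10.83,17.92,-3.8, -12.7,-10.83,17.92,-3.8, -12.7,-10.83,17.92,-3.8]' 1.5; python3 - <<'E'
from h import *
from bench import ctrl
import cv2
go((.607,.003,.008),2.6)
for n in ("wrist","scene"):
    c=ctrl.capture(n); np.savez(f"pics/{n}7.npz",**c); cv2.imwrite(f"pics/{n}7.png",c["color"][:,:,::-1])
    if n=="scene": cv2.imwrite("pics/scene7c.png",cv2.resize(c["color"][150:300,270:420,::-1],None,fx=4,fy=4,interpolation=cv2.INTER_CUBIC))
E
```

```text
clock: 13.82
position: [0.6057, 0.0037, 0.1288]
orientation: [162.0, 89.9, 164.6]
ft_force: [0.0, -0.8, -4.2]
width: 0.272
t 13.82 pos [0.6057 0.0037 0.1288] jaw 2.65 F [ 0.  -0.8 -4.2] w 23.6 q [-7.1 14.8 95.3  0.  70.  -9.8]
shift cm [12.08 -0.08  0.15] R [[-0.002, -0.046, 0.999], [0.001, 0.999, 0.046], [-1.0, 0.001, -0.002]]
turn 0.05
```

View pics/wrist7.png

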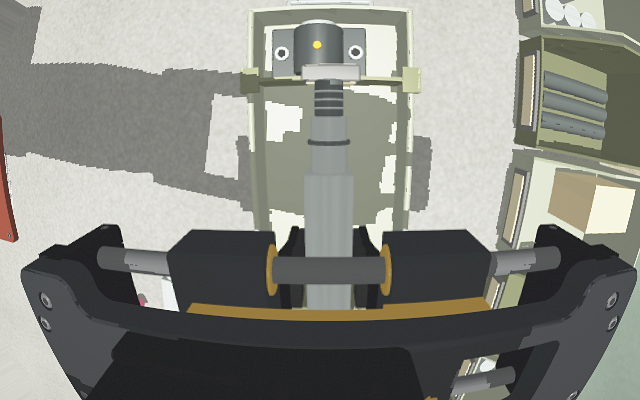

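View pics/scene7c.png

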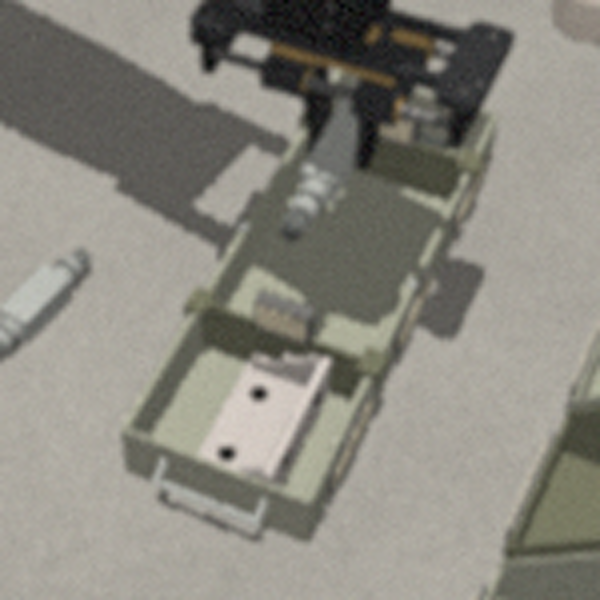

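```bash
python3 - <<'E'
from h import *
c=np.load("pics/wrist7.npz")
print("tip+",rayf(c,(328.5,81),.140), "L sad",rayf(c,(249,82),.054),rayf(c,(411,80),.054))
k=np.load("pics/scene7.npz")
print("tip-",ray(k,(270+291/4,150+236/4),.138))
print("R sad",ray(k,(270+197/4,150+300/4),.054),ray(k,(270+371/4,150+360/4),.054),"L sad far", ray(k,(270+470/4,150+155/4),.054),ray(k,(270+315/4,150+113/4),.054))
E
```

```text
tip+ [0.60236274 0.09252989] L sad [0.5408699  0.09996627] [0.66502517 0.10743561]
tip- [ 0.61348178 -0.0896405 ]
R sad [ 0.55144702 -0.10380948] [ 0.67632862 -0.09566382] L sad far [0.66512575 0.1080622 ] [0.54465075 0.09624583]
```

```bash
python3 -m creep '[2,0,0.1,0, 4,0,0.1,0, 5.5,0,0.1,0, 7,0,0.1,0, 8.3,0,0.1,0, 9.5,0,0.1,0, 10.5,0,0.1,0, 11.2,0,0.1,0, 11.7,0,0.1,0, 11.7,0,0.1,0, 11.7,0,0.1,0]' 1.5; python3 - <<'E'
from h import *
from bench import ctrl
import cv2
go((.607,.003,.0056),2.6)
for n in ("wrist","scene"):
    c=ctrl.capture(n); np.savez(f"pics/{n}8.npz",**c); cv2.imwrite(f"pics/{n}8.png",c["color"][:,:,::-1])
    if n=="scene": cv2.imwrite("pics/scene8c.png",cv2.resize(c["color"][150:300,270:420,::-1],None,fx=4,fy=4,interpolation=cv2.INTER_CUBIC))
E
```

```text
clock: 15.3
position: [0.6083, 0.003, 0.013]
orientation: [-9.7, 90.0, -7.1]
ft_force: [0.8, 0.1, -4.9]
width: 0.274
t 15.3 pos [0.6083 0.003  0.013 ] jaw 2.62 F [ 0.8  0.1 -4.9] w 23.8 q [-7.1 23.6 98.2  0.  58.2 -9.8]
shift cm [ 0.74  0.01 -0.13] R [[0.001, -0.046, 0.999], [-0.0, 0.999, 0.046], [-1.0, -0.0, 0.001]]
turn 0.02
```

View pics/wrist8.png

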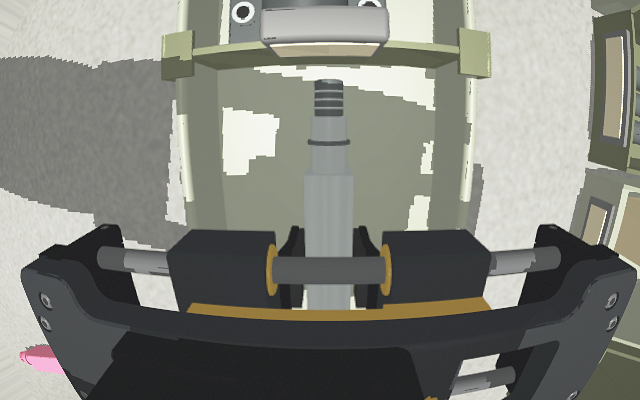

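View pics/scene8c.png

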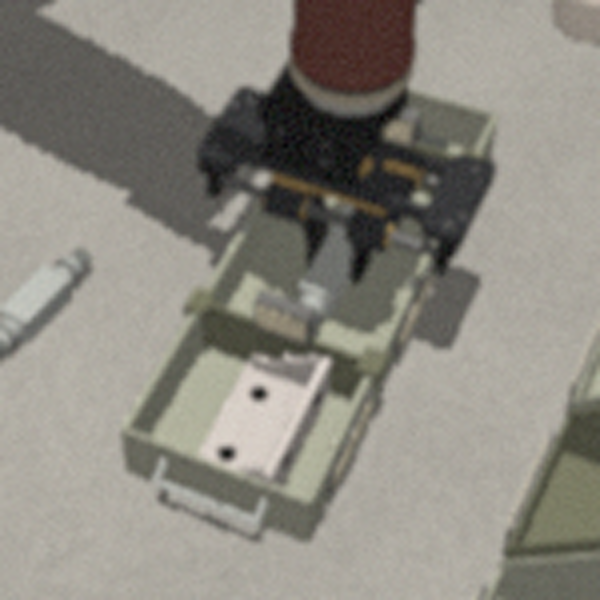

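Nothing touches and the spindle is still carried (Fz −4.9 N). I'll lower the last 7 mm slowly.

```bash
python3 -m creep '[0.15,0,0,0, 0.3,0,0,0, 0.4,0,0,0, 0.4,0,0,0]' 1.5; python3 -m creep '[0.1,0,0,0, 0.2,0,0,0, 0.2,0,0,0, 0.2,0,0,0]' 1.5
```

```text
clock: 15.9
position: [0.6077, 0.0031, 0.0083]
orientation: [174.4, 90.0, 177.0]
ft_force: [0.1, 0.0, -5.1]
width: 0.276
clock: 16.4
position: [0.6079, 0.003, 0.0065]
orientation: [140.4, 90.0, 143.0]
ft_force: [-0.5, 0.1, -5.6]
width: 0.275
```

```bash
python3 -m creep '[0.05,0,0,0, 0.1,0,0,0, 0.1,0,0,0]' 1.5; python3 -m creep '[0.05,0,0,0, 0.1,0,0,0, 0.1,0,0,0]' 1.5
```

```text
clock: 16.77
position: [0.6079, 0.003, 0.0056]
orientation: [-30.3, 90.0, -27.7]
ft_force: [-0.8, 0.1, -4.5]
width: 0.272
clock: 17.15
position: [0.608, 0.0031, 0.0056]
orientation: [-137.5, 90.0, -134.9]
ft_force: [-4.9, 0.6, 6.1]
width: 0.27
```

Contact: Fz has gone from −5 to +6 N. I'll release and retreat straight up.

```bash
python3 -m creep '[-0.05,0,0,0, -0.05,0,0,0, -0.05,0,0,0, -0.05,0,0,0, -0.05,0,0,0]' 4.5; python3 -m creep '[-1,0,0,0, -3,0,0,0, -6,0,0,0, -10,0,0,0, -15,0,0,0, -20,0,0,0, -25,0,0,0, -25,-3,-4,0, -25,-6,-9,0, -25,-9,-14,0, -25,-12,-18,0, -25,-12,-18,0, -25,-12,-18,0]'; python3 - <<'E'
from h import *
from bench import ctrl
import cv2
go((.607,.003,.0056),2.6)
for n in ("wrist","scene","top"):
    c=ctrl.capture(n); np.savez(f"pics/{n}9.npz",**c); cv2.imwrite(f"pics/{n}9.png",c["color"][:,:,::-1])
    if n=="scene": cv2.imwrite("pics/scene9c.png",cv2.resize(c["color"][150:300,270:420,::-1],None,fx=4,fy=4,interpolation=cv2.INTER_CUBIC))
    if n=="top": cv2.imwrite("pics/top9c.png",cv2.resize(c["color"][130:235,245:395,::-1],None,fx=5.3,fy=5.3,interpolation=cv2.INTER_CUBIC))
E
```

```text
clock: 17.77
position: [0.6079, 0.003, 0.005]
orientation: [-21.5, 90.0, -18.9]
ft_force: [0.6, 0.3, -0.1]
width: 0.513
clock: 19.4
position: [0.4341, -0.1251, 0.2565]
orientation: [-18.0, 89.8, -15.4]
ft_force: [0.7, 0.4, 0.2]
width: 0.516
t 19.4 pos [ 0.4341 -0.1251  0.2565] jaw 2.58 F [0.7 0.4 0.2] w 44.9 q [-26.1 -13.3 109.6   0.   83.5 -28.7]
shift cm [25.13 12.05 17.79] R [[0.003, -0.045, 0.999], [-0.001, 0.999, 0.045], [-1.0, -0.001, 0.003]]
turn -0.02
```

View pics/wrist9.png

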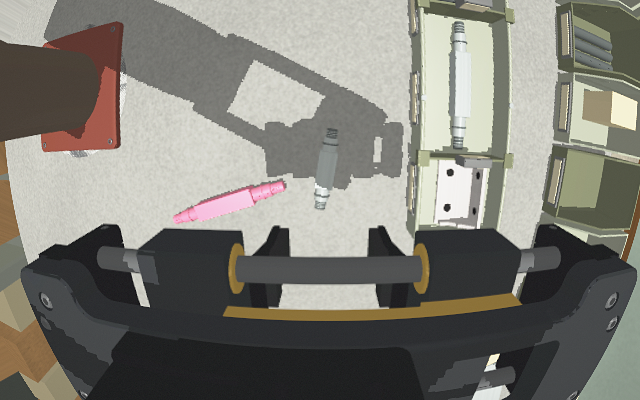

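View pics/top9c.png

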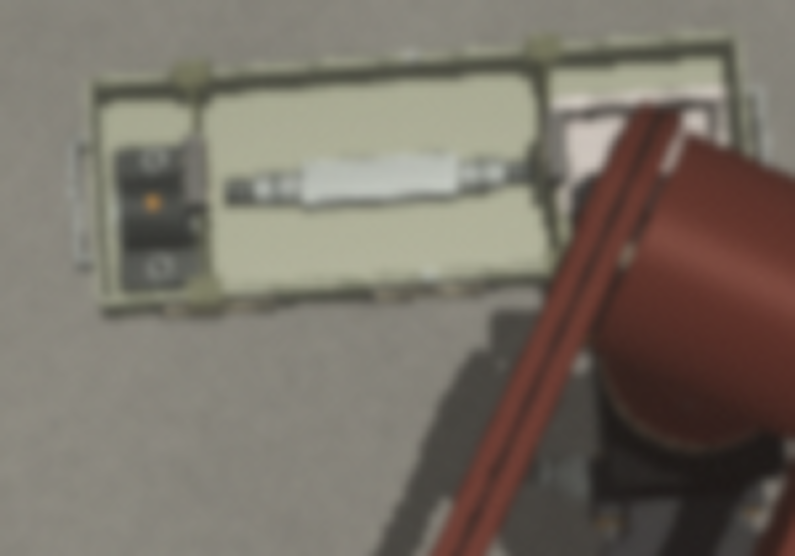

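View pics/scene9c.png

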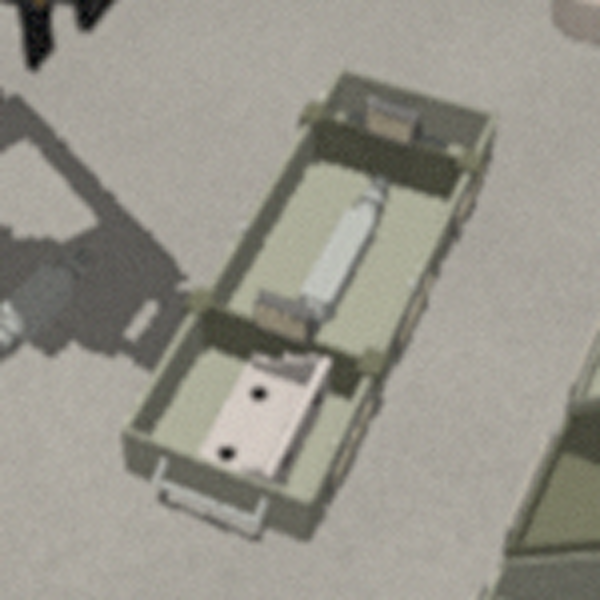

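The long spindle lies flat in the middle compartment along the tray, at (226,190)–(535,172) in the top crop. There is clear floor at its left end, and the bearing and bracket are flat at their ends. The short spindle and the pink one look unmoved. I'm handing in.

```bash
python3 - <<'E'
from h import *
c=np.load("pics/top9.npz")
f=lambda p,z:ray(c,(245+p[0]/5.3,130+p[1]/5.3),z)
print(f((226,190),.015),f((537,172),.015))
from bench import ctrl
print(ctrl.hand_in())
E
```

```text
[0.60403152 0.08922532] [ 0.61005614 -0.09069783]
the job is handed in; nothing more can be done
None
```

The job is done and handed in at about 19.5 s of the 58 s allowed. The hand-in gives no verdict, so what follows rests on my own checks.

**What I did**
- **Dividers:** I pushed each outwards by its grip with the closed fingers. They now stand about 200 mm apart between plate mid-planes, so the middle compartment is about 197 mm clear. The left divider pushed the bearing block along towards its end.
- **Long spindle:** I picked the grey 180 mm one (23.9 mm between the pads). I lowered it until it touched the floor (vertical force went from about −5 N to +6 N), then released it and backed away.

**What the last pictures showed**
- **Spindle:** It lies flat along the tray, with its ends at world y = +0.089 and −0.091. The plate faces are at about +0.102 and −0.098, so it has roughly 7–13 mm free at each end.
- **Bracket and bearing block:** Both lie flat in the right and left compartments. The arm hid part of the bracket in the last top view, but the scene view showed it clearly.
- **Everything else:** The short spindle and the pink look-alike appear unmoved. I did not check the cartons, filter, jar and wrench separately at the end, though the arm never went near them.
- **Disagreement:** The top and wrist cameras differed by 2–5 mm on the tray's position. That is within the clearances.

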